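Stamp a label through the stamping guide

TASK

Pull the small cabinet's drawer out to its stop, take the rubber stamp out of it by its wooden knob and lower it through the narrow window of the stamping guide. Gently press the sprung label rest inside the guide clearly down with it, and finish like that: still gripping the stamp by its knob, upright in the window, pressed on the label. Leave the drawer open and do not disturb the vial, the ointment jar or the beaker.

Things in the scene. Friction and masses are not known exactly. Their poses are not given: they have to be found in the camera images.
- stamp_cabinet: one-drawer table cabinet, grey with a white drawer front, 190 deep (x) x 220 wide (y) x 92 mm high, fixed. Origin: centre of its underside; its front and the drawer face its own -x, its z is up. The drawer's inside is 145 x 178 mm, its floor 22 mm and the rims of its 6 mm side walls 70 mm above the table
- stamp_cabinet_drawer0 (a joint): how far the drawer is out (m): 0 shut, 0.1256 at its stop; it slides along the cabinet's -x with about 1 N of friction and may start slightly open
- stamp_cabinet_drawer0_handle (a point): middle of the drawer's steel bar handle: level round bar 11 mm thick, 110 mm long along the cabinet's y, 54 mm above the table, 38 mm below the cabinet's top, on two thin posts 47 mm either side of the middle. Its axis is 35 mm in front of the drawer's face (29 mm gap for a finger). Moves with the drawer; axes as the cabinet's
- stamp: wooden rubber stamp, 50 g, upright in the drawer: foot plate 21 (its x) x 42 (its y) x 12 mm high, above it a round knob up to 21 mm thick, top 50 mm above the underside. Origin: centre of the underside, z up. Goes into the guide either way round. Grip the upper knob, fingertips at least 20 mm above the underside, to stay clear of the guide's rim
- stamp_guide: stamping guide, fixed: steel base plate 100 (x) x 80 (y) x 6 mm, on it an aluminium block 70 x 49 mm, top 31 mm above the table. From above goes an oblong window 46 (its x) x 25 mm (its y), 2 mm wider than the stamp's foot on every side, upper edge bevelled by 3 mm. Origin: centre of the underside, z up. The stamp's long side (its y) goes along the guide's x
- guide_window (a point): centre of the guide's window at the height of its rim (31 mm above the table); axes as the guide's
- label_rest_top (a point): centre of the top of the sprung label rest that fills the bottom of the window, 15 mm below the rim (16 mm above the table) when it is not pressed
- label_rest (a joint): how far the label rest is pressed down (m): 0 up, 0.006 at its stop; its spring starts to give at 2 N and takes 9 N at the stop
- vial: brown tablet vial with white cap, 34 mm across, 66 mm high, loose bystander; origin: centre of its underside
- jar: white ointment jar, 45 mm across, 34 mm high, loose bystander; origin: centre of its underside
- beaker_50: small clear beaker, 44 mm across, 58 mm high, loose bystander; origin: centre of its underside

How it is judged (in metres and radians):
On the way, in this order (a step that is already met when the one before it is completed fails the run):
1. the drawer is pulled out to its stop (value of joint stamp_cabinet_drawer0 above 0.119 m), for 0.2 s.
2. the stamp is lifted out of the drawer in the fingers (height (world z) of stamp above 0.072 m and contact force between the fingers and stamp above 1 N), for 0.2 s.
At the end, for the whole second after the job is handed in: Stamp gripped beside its knob (2 N+), foot in the window (4 mm, turned <0.15 rad, tilted <0.12 rad, underside >15 mm below the rim), still, holding the label rest down by >1.5 mm with 1.5 to 30 N on guide and rest; drawer at least 90 mm open (horizontal distance between stamp and guide_window below 0.004 m and z of stamp in the frame of guide_window below -0.015 m and angle between the y axis of stamp and the x axis of stamp_guide, either way round below 0.15 rad and angle between stamp's own z axis and vertical below 0.12 rad and value of joint label_rest above 0.0015 m and contact force between stamp and stamp_guide between 1.5 and 30 N and contact force between the fingers and stamp above 2 N and z of the grasp point in the frame of stamp below 0.06 m and linear speed of stamp below 0.02 m/s and value of joint stamp_cabinet_drawer0 above 0.09 m); the arm keeps its last pose, push and grip.
It fails at once if the vial is pushed aside by more than 20 mm or knocked over (distance of vial from where it was at the start of the episode above 0.02 m or angle between vial's own z axis and vertical above 0.6 rad).
It fails at once if the ointment jar is pushed aside by more than 20 mm or knocked over (distance of jar from where it was at the start of the episode above 0.02 m or angle between jar's own z axis and vertical above 0.6 rad).
It fails at once if the beaker is pushed aside by more than 20 mm or knocked over (distance of beaker_50 from where it was at the start of the episode above 0.02 m or angle between beaker_50's own z axis and vertical above 0.6 rad).
It fails at once if the stamp is forced against the guide with more than 60 N (contact force between stamp and stamp_guide above 60 N).
It also fails if it takes over 56 s, if anything falls off the work surface, if the arm or the gripper's body presses on something with over 40 N, if the wrist force passes 120 N, or if a joint passes its speed limit or range.

ROBOT

A 6-joint arm with a two-finger parallel gripper is mounted at the origin on a cart in front of the work surface, level with it; the furniture and walls round the work are solid. World frame = base frame: x ahead of the robot, y to its left, z up, the work surface at z = 0. Lengths are in mm, angles in rad, forces in N, time in s.
With the tool pointing down it reaches from about 400 to 925 mm from the base axis. Payload 12.5 kg.
Tool frame: the origin (TCP) lies at the very end of the fingers, on their centre line; the grasp point (between the pads) lies 19 mm behind it; z points along the fingers, y is the line along which they close (so a half turn about z gives the same grasp; the last joint's range is limited). The gripper opens to 95 mm and grips with 3 to 60 N. Pads are 20 mm wide; open, the fingers measure 119 mm over their backs; the gripper's body (75 mm by 180 mm) begins 59 mm behind the grasp point.
Start: joints at [1.206, 0.491, 1.559, -0, 1.092, -0.106], TCP at [159.932, 604.209, 214.661] pointing down, gripper open.
Joint ranges: [-3.1, 3.1], [-0.84, 2.19], [0.05, 2.79], [-1.13, 4.28], [0.06, 2.93], [-2.69, 2.69]. Speed limits (rad/s): [2.22, 2.22, 2.79, 3.14, 3.14, 3.14].

INTERFACE

Orientations are given as [roll, pitch, yaw] about the fixed x, y, z axes, in that order (R = Rz(yaw) Ry(pitch) Rx(roll)).
In Python, from cell import state, imaging, env, spot_in, mark_of gives the robot as it stands. The module is installed in compiled form; this text tells all that it offers.
- The arm moves only by the tool step_arm, never from a script. Its argument "increments" is a list of rows, each an object with "slide": the shift along the tool's x, y, z in m, a list of three; "roll": the turn about the tool's z in rad. A call has 1 to 5 rows; each row is the pose to reach, as a shift and turn from the pose commanded when the call began, along the tool's axes at that moment; what a row does not reach only later rows make up. A row lasts 1/8 s, in which the tool goes at most 62.5 mm and 10.7 degrees, less where a joint would pass 70% of its speed; a pose out of reach is approached as far as the arm can. A call with a gripper value outside its range is refused whole. "fingers" is the opening, from 0 (shut) to 1 (fully open), set as the call begins (left out, the last holds). The fingers move at their own pace and stop on an object; the grip force is fixed at half the most. Time passes only in rows, so rows that repeat a pose let the fingers close. It gives the time, the measured TCP pose, the force, the opening and the grip force at its end, in the units of the state.
- state(): the state, without advancing time (a new reading comes with each control period).
- imaging.read_camera(name): name is "scene" or "side" or "wrist"; returns a dict with "color" (420x560x3 uint8, red, green, blue), "z_map" (420x560 float32, mm along the optical axis (not along the pixel's ray), 0 where there is no reading), "intrinsics" (3x3 intrinsics, pixels), "distortion" ([k1, k2, p1, p2, k3] as OpenCV has them; the pictures are not rectified), "camera_from_world" (4x4, takes a point from world to camera coordinates). Camera axes: x right, y up, looking along -z (the intrinsics and any distortion apply to the point x, -y, -z); pixel columns grow to the right and rows downward; lengths in mm; the calibration is good to about 2 mm. A picture is of the moment at which its call begins.
- env.job_done(): hands the job in; it is judged then, once.
Trained networks look in the newest picture that a camera, given by its name, has taken for a name from the list of things; names that differ only in an ending like _2 or _b are one class to them, and where a whole thing is asked for, a point or a joint stands for the part that bears it (a point fixed in the world has none). Each returns a list of dicts, best first, with "confidence" (0 to 1); they miss things now and then, are a little off and sometimes report something else, mostly with a low value. They report only what shows in the picture. A call takes as long as a camera call.
- spot_in(camera, target): "bbox" ([left, top, right, bottom] in pixels, round what is visible of it).
- mark_of(camera, target): "uv" ([column, row] in pixels: a listed point, or the origin of a listed thing).
The state is a dict: "t": time; "joints": joint angles; "qvel": joint speeds; "tau": joint torques, N m; "eef_pos": TCP position; "tcp_rot": TCP orientation; "ft_force": force on the tool from outside, world axes, zero at the start; "moment": the same for the moment, N m; "opening": opening from 0.0 (shut) to 1.0 (fully open); "grip_force": force on a finger pad.
Only numpy, scipy, OpenCV 4.12 (cv2) and the standard library are available. Lean on these libraries where they do the work, as an engineer would, in place of code of your own. Each camera call takes 0.05 s, during which the arm holds its last target. There are 200 camera calls.

## Working session

There is one attempt and no reset: what is moved stays moved. The work goes in short steps, Python scripts to look and compute and a tool call to move; the robot and the scene stay as the last step left them, time stands still between calls to the robot, and variables do not carry over. Pictures are saved under pics/ and viewed, at most 10 in all, crops included, and the job is handed in when it is done.

Besides the shell and the picture viewer there is one more tool, called after "Call:" as name(argument=value, ...) on one line, values as JSON. step_arm: Moves the arm, as the interface text tells. Its arguments: {"type":"object","properties":{"increments":{"type":"array"},"fingers":{"type":"number"}},"required":["increments"]}

```bash
mkdir -p pics; cat > h.py <<'E'
import numpy as np, cv2
from cell import state, imaging, env, spot_in, mark_of
def ray(c,uv):
    K=np.array(c["intrinsics"]);d=np.array(c["distortion"]);T=np.array(c["camera_from_world"])
    p=cv2.undistortPoints(np.array([[uv]],float),K,d)[0,0]
    R=T[:3,:3];o=-R.T@T[:3,3]
    return o,R.T@np.array([p[0],-p[1],-1.0])
def at_z(c,uv,z):
    o,d=ray(c,uv);return o+d*(z-o[2])/d[2]
def at_depth(c,uv):
    u,v=int(round(uv[0])),int(round(uv[1]));w=c["z_map"][max(v-2,0):v+3,max(u-2,0):u+3];w=w[w>0]
    if not len(w):return None
    o,d=ray(c,uv);return o+d*np.median(w)
def cloud(c):
    z=c["z_map"];h,w=z.shape;vv,uu=np.mgrid[:h,:w]
    K=np.array(c["intrinsics"]);d=np.array(c["distortion"]);T=np.array(c["camera_from_world"])
    p=cv2.undistortPoints(np.stack([uu,vv],-1).reshape(-1,1,2).astype(float),K,d)[:,0]
    q=np.c_[p[:,0],-p[:,1],-np.ones(len(p))]*z.reshape(-1,1)
    P=(q-T[:3,3])@T[:3,:3];P[z.ravel()==0]=np.nan
    return P.reshape(h,w,3)
def save(c,n):cv2.imwrite(f"pics/{n}.png",c["color"][:,:,::-1])
E
python3 - <<'E'
from h import *
np.set_printoptions(precision=1,suppress=True)
s=state();print(s["eef_pos"],s["tcp_rot"],s["opening"],s["t"])
im=[]
for n in ["scene","side"]:
    c=imaging.read_camera(n);im.append(c["color"])
    np.savez(n,**c)
    for t in ["stamp_cabinet","stamp_cabinet_drawer0_handle","stamp","stamp_guide","guide_window","label_rest_top","vial","jar","beaker_50"]:
        m=mark_of(n,t)[:2]
        print(n,t,[(np.array(k["uv"]),round(k["confidence"],2),at_depth(c,k["uv"]),at_z(c,k["uv"],{"stamp_cabinet_drawer0_handle":54,"guide_window":31,"label_rest_top":16,"stamp":22}.get(t,0))) for k in m])
cv2.imwrite("pics/a.png",im[0][:,:,::-1]);cv2.imwrite("pics/b.png",im[1][:,:,::-1])
E
```

```text
[159.8 604.  214.1] [-3.1 -0.   2.9] 0.9985080481986662 0.0
scene stamp_cabinet [(array([285.5, 272.6]), 0.67, array([391.5,  10.1,  28.3]), array([403.9,   7.6,   0. ])), (array([166.9, 191.4]), 0.59, array([613.9, 275.9,  91.6]), array([684.4, 299.2,   0. ]))]
scene stamp_cabinet_drawer0_handle [(array([175.9, 218.3]), 0.74, array([576.8, 267.4,  24. ]), array([556.9, 260.7,  54. ])), (array([360.5, 208.3]), 0.67, array([ 553.2, -212.7,   17.2]), array([ 530. , -199.8,   54. ]))]
scene stamp [(array([408.8, 205.9]), 0.58, array([ 538.2, -338.5,   27.8]), array([ 541.8, -341.4,   22. ])), (array([170.2, 195.5]), 0.15, array([601.1, 267.7,  90.5]), array([652.6, 284.4,  22. ]))]
scene stamp_guide [(array([357.8, 217.9]), 0.88, array([ 519.5, -195.3,   26.1]), array([ 535. , -204.1,    0. ])), (array([284.7, 272.5]), 0.39, array([390.7,  12.1,  31. ]), array([404.4,   9.5,   0. ]))]
scene guide_window []
scene label_rest_top [(array([360.4, 217.4]), 0.47, array([ 527.1, -206.4,   14.4]), array([ 526.1, -205.8,   16. ]))]
scene vial [(array([285.6, 273.2]), 0.79, array([390.3,  10. ,  
[... 480 characters left out ...]
3, 253.4,  54. ]))]
side stamp []
side stamp_guide [(array([279.5, 181.9]), 0.84, array([ 540.5, -183.4,   15.8]), array([ 544.1, -203.2,    0. ])), (array([311.5, 229.5]), 0.21, array([402. ,  20.2,  15.2]), array([403.5,   4. ,   0. ]))]
side guide_window [(array([281.6, 175.1]), 0.67, array([ 540.1, -216.8,   19.3]), array([ 537.5, -201.7,   31. ]))]
side label_rest_top []
side vial [(array([309.4, 229.9]), 0.71, array([408. ,  22.3,  14.2]), array([409.4,   7.2,   0. ]))]
side jar [(array([269. , 162.3]), 0.54, array([ 598.1, -285.3,   14.1]), array([ 602. , -304.3,    0. ]))]
side beaker_50 [(array([283.9, 153.4]), 0.66, array([ 554.1, -327.6,   30. ]), array([ 561.2, -369.8,    0. ]))]
```

View pics/a.png

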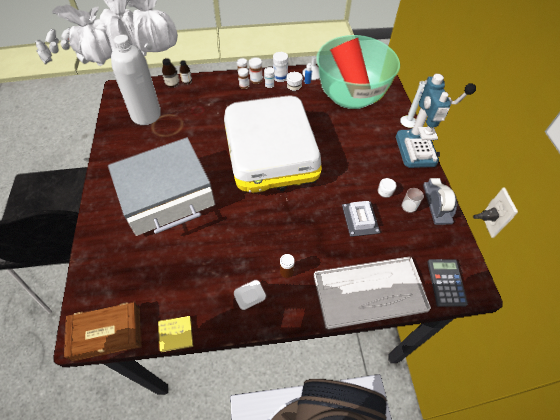

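View pics/b.png

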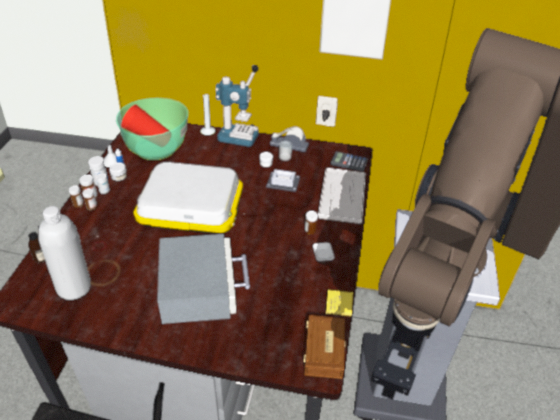

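The scene view shows the cabinet at (160,185) with its handle at (176,218). The guide is at (361,217), the vial at (287,262), the jar at (387,187) and the beaker at (412,200). Next I fit rectangles for the yaws.

```bash
python3 - <<'E'
from h import *
np.set_printoptions(precision=3,suppress=True)
for n in ["scene","side"]:
    c=dict(np.load(n+".npz"));P=cloud(c)
    X,Y,Z=P[...,0],P[...,1],P[...,2]
    def rect(m,lab):
        q=P[m][:,:2].astype(np.float32)
        mk=m.astype(np.uint8);k,l,st,_=cv2.connectedComponentsWithStats(mk)
        if k<2:print(lab,0);return
        i=1+np.argmax(st[1:,4]);q=P[l==i];print(n,lab,len(q),cv2.minAreaRect(q[:,:2].astype(np.float32)),np.median(q[:,2]))
    rect((abs(Z-92)<8)&(X>520)&(X<860)&(Y>120)&(Y<480),"cabtop")
    rect((abs(Z-54)<8)&(X>480)&(X<640)&(Y>150)&(Y<380),"handle")
    rect((abs(Z-31)<6)&(X>470)&(X<600)&(Y>-270)&(Y<-130),"block")
    rect((Z>3)&(Z<40)&(X>460)&(X<610)&(Y>-275)&(Y<-130),"guide")
    # tall things near path
    m=(Z>100)&(X>200)&(X<700)&(Y>-250)&(Y<700);q=P[m];print(n,"tall",len(q),q.min(0) if len(q) else 0,q.max(0) if len(q) else 0)
E
```

```text
scene cabtop 4662 ((675.9581909179688, 301.78765869140625), (179.826416015625, 222.35787963867188), 19.789146423339844) 90.53270297843441
scene handle 605 ((560.3758544921875, 261.9833984375), (44.956520080566406, 211.13014221191406), 19.54989242553711) 55.86451950520224
scene block 314 ((531.3837280273438, -209.37130737304688), (50.2580680847168, 73.82576751708984), 89.96249389648438) 29.28717379854328
scene guide 933 ((531.9315795898438, -209.6709747314453), (80.65953826904297, 101.0904312133789), 89.95809936523438) 14.80587997108981
scene tall 311 [ 658.608 -112.685  100.007] [699.926  99.048 104.988]
side cabtop 4340 ((676.9937744140625, 305.05596923828125), (177.5756378173828, 231.0323486328125), 19.150413513183594) 90.76337982476417
side handle 198 ((558.01220703125, 265.10675048828125), (39.26823806762695, 122.75834655761719), 18.294095993041992) 56.79001502311276
side block 162 ((534.832275390625, -204.75831604003906), (70.11461639404297, 58.18708038330078), 0.9576804637908936) 29.581161029456688
side guide 481 ((533.8036499023438, -215.48377990722656), (108.19464874267578, 110.9764404296875), 89.01301574707031) 18.012755271853024
side tall 1775 [ 200.001 -109.208  100.012] [699.962 689.635 558.38 ]
```

```bash
cat >> h.py <<'E'
from scipy.spatial.transform import Rotation as Ro
def go(p,yaw=None):
    s=state();R=Ro.from_euler("xyz",s["tcp_rot"]).as_matrix()
    d=R.T@(np.array(p)-s["eef_pos"]);psi=np.arctan2(R[1,0],R[0,0])
    r=None if yaw is None else (psi-yaw+np.pi)%(2*np.pi)-np.pi
    print("t",round(s["t"],2),"at",np.round(s["eef_pos"],1),"psi",round(psi,3),"slide m",np.round(d/1000,4),"roll",r,"J6",round(s["joints"][5],2),"F",np.round(s["ft_force"],1),"op",round(s["opening"]*95,1),"grip",np.round(s["grip_force"],1))
E
python3 -c "
from h import *
go([500,238,215],1.91)"
```

```text
t 1.0 at [159.9 604.2 214.7] psi 2.883 slide m [-4.225e-01 -2.670e-01 -4.000e-04] roll 0.9727890929928487 J6 -0.11 F [ 0.2  0.5 -0.4] op 95.0 grip 0.0
```

Call:
step_arm(increments=[{"slide": [-0.05,-0.031,0],"roll": 0.16},{"slide": [-0.1,-0.063,0],"roll": 0.33},{"slide": [-0.15,-0.095,0],"roll": 0.5},{"slide": [-0.2,-0.126,0],"roll": 0.65},{"slide": [-0.25,-0.158,0],"roll": 0.82}], fingers=0.34)

```text
t: 1.62
eef_pos: [362.3, 386.1, 214.9]
tcp_rot: [3.141, -0.0, 2.058]
ft_force: [1.0, -0.1, 0.7]
opening: 0.531
grip_force: 0.0
```

```bash
python3 -c "
from h import *
go([500,238,215],1.91)"
```

```text
t 1.62 at [362.3 386.1 214.9] psi 2.058 slide m [-1.953e-01  5.240e-02 -1.000e-04] roll 0.14767326122327606 J6 0.21 F [ 1.  -0.1  0.7] op 50.5 grip 0.0
```

Call:
step_arm(increments=[{"slide": [-0.05,0.013,0],"roll": 0.05},{"slide": [-0.1,0.026,0],"roll": 0.1},{"slide": [-0.15,0.039,0],"roll": 0.15},{"slide": [-0.195,0.052,0],"roll": 0.15},{"slide": [-0.195,0.052,0],"roll": 0.15}])

```text
t: 2.25
eef_pos: [500.9, 238.1, 214.5]
tcp_rot: [3.141, 0.0, 1.909]
ft_force: [-1.1, 0.9, 0.2]
opening: 0.336
grip_force: 0.0
```

```bash
python3 - <<'E'
from h import *
np.set_printoptions(precision=2,suppress=True)
go([500,238,215],1.91)
c=imaging.read_camera("wrist");save(c,"w1");np.savez("w1",**c)
for t,z in [("stamp_cabinet_drawer0_handle",54),("stamp_cabinet",0)]:
    for k in mark_of("wrist",t)[:2]:print(t,k,at_z(c,k["uv"],z),at_depth(c,k["uv"]))
P=cloud(c);X,Y,Z=P[...,0],P[...,1],P[...,2]
for a,b,l in[(84,99,"top"),(44,62,"mid")]:
    m=((Z>a)&(Z<b)&(X>450)&(X<640)&(Y>120)&(Y<400)).astype(np.uint8)
    k,L,st,_=cv2.connectedComponentsWithStats(m)
    for i in np.argsort(-st[1:,4])[:3]+1:
        q=P[L==i];print(l,len(q),cv2.minAreaRect(q[:,:2].astype(np.float32)),q.mean(0))
E
```

```text
t 2.25 at [500.9 238.1 214.5] psi 1.909 slide m [ 0. -0. -0.] roll -0.0007084114870057334 J6 -0.01 F [-1.1  0.9  0.2] op 31.9 grip 0.0
stamp_cabinet_drawer0_handle {'uv': [333.4, 195.5], 'confidence': 0.7} [545.92 256.97  54.  ] [544.83 257.79  59.11]
stamp_cabinet {'uv': [439.1, 183.0], 'confidence': 0.97} [668.49 303.61   0.  ] [622.36 305.13  91.94]
top 13149 ((626.7532348632812, 307.49786376953125), (85.77169036865234, 180.1785125732422), 19.241039276123047) [608.21 323.66  91.72]
mid 2596 ((557.4432373046875, 271.4390869140625), (40.989959716796875, 194.66575622558594), 19.00059700012207) [557.6 270.   56.4]
mid 5 ((557.5505981445312, 377.93902587890625), (0.08417380601167679, 1.308701992034912), 9.923152923583984) [557.53 377.95  58.85]
mid 2 ((570.4031982421875, 369.8741149902344), (1.42606520652771, 0.0), -155.61895751953125) [570.4  369.87  50.58]
```

View pics/w1.png

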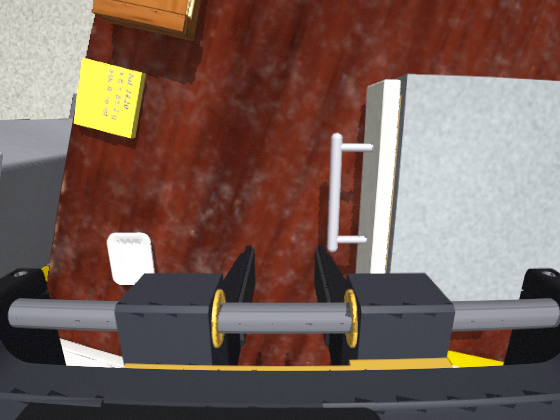

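The bar handle shows at (334,193), ends at (336,135) and (332,250), giving a centre of about (546,257). The drawer is slightly open. I go down over it.

Call:
step_arm(increments=[{"slide": [0.003,0.048,0],"roll": 0},{"slide": [0.003,0.048,0.06],"roll": 0},{"slide": [0.003,0.048,0.12],"roll": 0},{"slide": [0.003,0.048,0.15],"roll": 0},{"slide": [0.003,0.048,0.179],"roll": 0}])

```text
t: 3.02
eef_pos: [542.3, 260.4, 34.5]
tcp_rot: [-3.141, -0.0, 1.915]
ft_force: [-0.5, 0.6, -0.3]
opening: 0.338
grip_force: 0.0
```

Call:
step_arm(increments=[{"slide": [0,0,0]},{"slide": [0,0,0]},{"slide": [0,0,0]},{"slide": [0,0,0]}], fingers=0.05)

```text
invalid input at $.increments[0]: expected keys slide, roll
```

Call:
step_arm(increments=[{"slide": [0,0,0],"roll": 0},{"slide": [0,0,0],"roll": 0},{"slide": [0,0,0],"roll": 0},{"slide": [0,0,0],"roll": 0}], fingers=0.05)

```text
t: 3.52
eef_pos: [543.8, 259.8, 37.1]
tcp_rot: [3.139, -0.0, 1.913]
ft_force: [-1.6, 3.5, 7.9]
opening: 0.105
grip_force: 30.0
```

Call:
step_arm(increments=[{"slide": [0,-0.015,0],"roll": 0},{"slide": [0,-0.04,0],"roll": 0},{"slide": [0,-0.065,0],"roll": 0},{"slide": [0,-0.09,0],"roll": 0},{"slide": [0,-0.105,0],"roll": 0}])

```text
t: 4.15
eef_pos: [444.2, 224.8, 37.1]
tcp_rot: [3.138, -0.001, 1.912]
ft_force: [-2.3, 13.0, 7.1]
opening: 0.107
grip_force: 30.0
```

Call:
step_arm(increments=[{"slide": [0,-0.004,0],"roll": 0},{"slide": [0,-0.008,0],"roll": 0},{"slide": [0,-0.012,0],"roll": 0}])

```text
t: 4.53
eef_pos: [433.8, 221.2, 37.0]
tcp_rot: [3.138, -0.001, 1.912]
ft_force: [-3.6, 12.9, 10.2]
opening: 0.106
grip_force: 30.0
```

Call:
step_arm(increments=[{"slide": [0,-0.004,0],"roll": 0},{"slide": [0,-0.006,0],"roll": 0}])

```text
t: 4.78
eef_pos: [428.0, 219.2, 37.0]
tcp_rot: [3.138, -0.001, 1.912]
ft_force: [-3.3, 14.4, 10.5]
opening: 0.107
grip_force: 30.0
```

Call:
step_arm(increments=[{"slide": [0,-0.003,0],"roll": 0},{"slide": [0,-0.005,0],"roll": 0},{"slide": [0,-0.005,0],"roll": 0}])

```text
t: 5.15
eef_pos: [427.7, 219.0, 37.2]
tcp_rot: [3.128, -0.001, 1.912]
ft_force: [12.2, 22.3, -4.4]
opening: 0.111
grip_force: 30.0
```

At the stop. I release and lift.

Call:
step_arm(increments=[{"slide": [0,0.004,0],"roll": 0},{"slide": [0,0.004,0],"roll": 0},{"slide": [0,0.004,0],"roll": 0}], fingers=0.34)

```text
t: 5.52
eef_pos: [426.2, 217.3, 35.7]
tcp_rot: [-3.141, -0.0, 1.913]
ft_force: [0.4, 0.3, 0.2]
opening: 0.326
grip_force: 0.0
```

Call:
step_arm(increments=[{"slide": [0,0,-0.04],"roll": 0},{"slide": [0,0,-0.1],"roll": 0},{"slide": [0,0.04,-0.14],"roll": 0},{"slide": [0,0.09,-0.18],"roll": 0},{"slide": [0,0.09,-0.18],"roll": 0}])

```text
t: 6.15
eef_pos: [514.1, 248.4, 218.1]
tcp_rot: [3.136, 0.0, 1.912]
ft_force: [-0.1, -0.3, -0.2]
opening: 0.341
grip_force: 0.0
```

```bash
python3 - <<'E'
from h import *
np.set_printoptions(precision=2,suppress=True)
go([500,238,215],1.91)
c=imaging.read_camera("wrist");save(c,"w2");np.savez("w2",**c)
for t,z in [("stamp_cabinet_drawer0_handle",54),("stamp",22)]:
    for k in mark_of("wrist",t)[:2]:print(t,k,at_z(c,k["uv"],z),at_depth(c,k["uv"]))
print(spot_in("wrist","stamp")[:1])
P=cloud(c);X,Y,Z=P[...,0],P[...,1],P[...,2]
for a,b,l in[(62,80,"knob"),(27,40,"foot")]:
    m=((Z>a)&(Z<b)&(X>420)&(X<620)&(Y>120)&(Y<400)).astype(np.uint8)
    k,L,st,_=cv2.connectedComponentsWithStats(m)
    for i in np.argsort(-st[1:,4])[:5]+1:
        q=P[L==i];print(l,len(q),cv2.minAreaRect(q[:,:2].astype(np.float32)),q.mean(0))
E
```

```text
t 6.15 at [514.1 248.4 218.1] psi 1.912 slide m [-0.01 -0.02  0.  ] roll 0.0024111619357238823 J6 -0.01 F [-0.1 -0.3 -0.2] op 32.4 grip 0.0
stamp_cabinet_drawer0_handle {'uv': [193.6, 198.9], 'confidence': 0.77} [428.83 216.61  54.  ] [429.67 218.09  58.77]
stamp {'uv': [300.2, 180.2], 'confidence': 0.71} [527.25 265.7   22.  ] [522.17 272.66  69.06]
[{'bbox': [283.9, 167.2, 322.6, 199.9], 'confidence': 0.64}]
knob 4515 ((520.5201416015625, 265.1054382324219), (142.68887329101562, 177.54408264160156), 16.656558990478516) [472.48 276.43  74.56]
knob 537 ((546.2175903320312, 160.77700805664062), (63.536861419677734, 6.919785499572754), 19.435869216918945) [545.84 161.57  68.35]
knob 367 ((526.885009765625, 267.0188903808594), (20.453197479248047, 19.68919563293457), 21.890512466430664) [526.32 267.5   69.19]
knob 78 ((559.4722900390625, 372.4947509765625), (1.8047170639038086, 11.519037246704102), 24.378738403320312) [559.46 372.59  71.36]
knob 2 ((588.7867431640625, 289.1257629394531), (0.8352652788162231, 0.0), 103.22589874267578) [588.79 289.13  79.36]
foot 466 ((527.1578369140625, 266.52996826171875), (42.07614517211914, 19.958776473999023), 1.1085197925567627) [524.57 268.58  33.47]
foot 300 ((545.5223999023438, 163.62216186523438), (68.21025085449219, 1.7779618501663208), 19.279056549072266) [545.35 163.52  33.56]
foot 118 ((468.625244140625, 270.8388671875), (0.3853435516357422, 101.47639465332031), 19.493114471435547) [467.14 274.96  33.97]
foot 62 ((527.0513305664062, 345.74664306640625), (60.08102798461914, 0.13716602325439453), 19.64215087890625) [527.29 345.84  33.02]
foot 55 ((612.7681274414062, 187.07159423828125), (14.926230430603027, 1.5826365947723389), 16.948909759521484) [612.65 186.94  32.53]
```

View pics/w2.png

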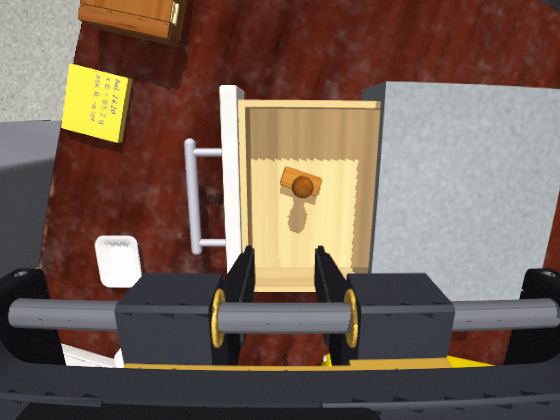

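The drawer is open. The stamp foot is at (301,181) with its knob at (303,187), giving (527,267), long side along world x. Its heights match: knob top about 70, foot about 33. I descend above it.

Call:
step_arm(increments=[{"slide": [0.0133,0.018,0.04],"roll": 0},{"slide": [0.0133,0.018,0.08],"roll": 0},{"slide": [0.0133,0.018,0.11],"roll": 0},{"slide": [0.0133,0.018,0.12],"roll": 0},{"slide": [0.0133,0.018,0.12],"roll": 0}], fingers=0.5)

```text
t: 6.98
eef_pos: [523.4, 266.1, 95.4]
tcp_rot: [-3.14, -0.0, 1.913]
ft_force: [-0.0, -0.1, 0.7]
opening: 0.497
grip_force: 0.0
```

```bash
python3 - <<'E'
from h import *
np.set_printoptions(precision=2,suppress=True)
go([526.9,266.9,45],1.912)
c=imaging.read_camera("wrist");np.savez("w3",**c)
P=cloud(c);X,Y,Z=P[...,0],P[...,1],P[...,2]
for a,b,l in[(62,76,"knob"),(27,40,"foot")]:
    m=((Z>a)&(Z<b)&(abs(X-527)<40)&(abs(Y-267)<40)).astype(np.uint8)
    k,L,st,_=cv2.connectedComponentsWithStats(m)
    for i in np.argsort(-st[1:,4])[:3]+1:
        q=P[L==i];print(l,len(q),cv2.minAreaRect(q[:,:2].astype(np.float32)),q.mean(0))
E
```

```text
t 6.97 at [523.4 266.1  95.4] psi 1.913 slide m [-0.    0.    0.05] roll 0.0007564844446190655 J6 0.02 F [-0.  -0.1  0.7] op 47.2 grip 0.0
knob 854 ((527.0420532226562, 266.9350280761719), (19.678483963012695, 20.407318115234375), 74.21517944335938) [526.42 268.27  69.15]
foot 1174 ((527.393798828125, 266.531494140625), (42.322139739990234, 20.19719886779785), 1.0974805355072021) [525.37 269.21  33.56]
```

Call:
step_arm(increments=[{"slide": [-0.0005,0.0035,0.015],"roll": 0},{"slide": [-0.0005,0.0035,0.03],"roll": 0},{"slide": [-0.0005,0.0035,0.045],"roll": 0},{"slide": [-0.0005,0.0035,0.05],"roll": 0},{"slide": [-0.0005,0.0035,0.05],"roll": 0}])

```text
t: 7.65
eef_pos: [527.1, 266.9, 45.2]
tcp_rot: [-3.141, -0.0, 1.913]
ft_force: [0.5, 0.8, -0.0]
opening: 0.499
grip_force: 0.0
```

Call:
step_arm(increments=[{"slide": [0,0,0],"roll": 0},{"slide": [0,0,0],"roll": 0},{"slide": [0,0,0],"roll": 0},{"slide": [0,0,0],"roll": 0}], fingers=0.05)

```text
t: 8.15
eef_pos: [527.4, 267.1, 45.9]
tcp_rot: [3.141, -0.0, 1.913]
ft_force: [-0.1, 0.1, 1.7]
opening: 0.202
grip_force: 30.0
```

Call:
step_arm(increments=[{"slide": [0,0,-0.01],"roll": 0},{"slide": [0,0,-0.03],"roll": 0},{"slide": [0,0,-0.06],"roll": 0},{"slide": [0,0,-0.1],"roll": 0},{"slide": [0,0,-0.115],"roll": 0}])

```text
t: 8.78
eef_pos: [527.9, 267.2, 163.2]
tcp_rot: [3.138, -0.0, 1.913]
ft_force: [-0.1, -0.6, -0.9]
opening: 0.203
grip_force: 30.0
```

```bash
python3 - <<'E'
from h import *
go([532,-150,200],1.912)
c=imaging.read_camera("wrist");save(c,"w4")
c=imaging.read_camera("side");print(mark_of("side","stamp_cabinet_drawer0_handle")[:1],[at_z(c,k["uv"],54) for k in mark_of("side","stamp_cabinet_drawer0_handle")[:1]])
E
```

```text
t 8.78 at [527.9 267.2 163.2] psi 1.913 slide m [-0.3944 -0.1359 -0.0373] roll 0.0007765548428491087 J6 0.01 F [-0.1 -0.6 -0.9] op 19.3 grip 30.0
[{'uv': [289.3, 267.5], 'confidence': 0.84}] [array([433.41651479, 222.79118269,  54.        ])]
```

View pics/w4.png

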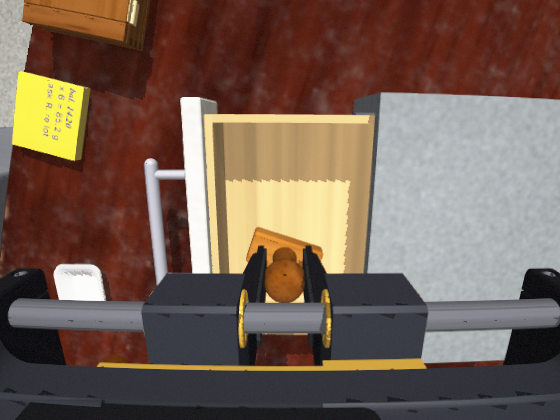

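The stamp is held between the fingers at (285,265), clear of the drawer. I carry it toward the guide.

Call:
step_arm(increments=[{"slide": [-0.03,-0.01,-0.02],"roll": 0},{"slide": [-0.08,-0.028,-0.037],"roll": 0},{"slide": [-0.13,-0.045,-0.037],"roll": 0},{"slide": [-0.18,-0.062,-0.037],"roll": 0},{"slide": [-0.22,-0.076,-0.037],"roll": 0}])

```text
t: 9.6
eef_pos: [528.8, 32.4, 196.1]
tcp_rot: [-3.139, -0.001, 1.912]
ft_force: [1.1, -0.4, -1.0]
opening: 0.203
grip_force: 30.0
```

Call:
step_arm(increments=[{"slide": [-0.05,-0.017,0],"roll": 0},{"slide": [-0.1,-0.034,0],"roll": 0},{"slide": [-0.15,-0.051,0],"roll": 0},{"slide": [-0.175,-0.06,0],"roll": 0},{"slide": [-0.175,-0.06,0],"roll": 0}])

```text
t: 10.22
eef_pos: [531.1, -152.2, 195.9]
tcp_rot: [-3.14, -0.002, 1.91]
ft_force: [0.5, 0.2, -0.5]
opening: 0.201
grip_force: 30.0
```

```bash
cat > g.py <<'E'
from h import *
np.set_printoptions(precision=2,suppress=True)
import sys
go([532,-208,70],1.912)
c=imaging.read_camera("wrist");save(c,sys.argv[1]);np.savez(sys.argv[1],**c)
for t,z in [("guide_window",31),("label_rest_top",16),("stamp_guide",0),("stamp",state()["eef_pos"][2]-23)]:
    for k in mark_of("wrist",t)[:1]:print(t,k,at_z(c,k["uv"],z),at_depth(c,k["uv"]))
P=cloud(c);X,Y,Z=P[...,0],P[...,1],P[...,2]
for a,b,l in[(27,36,"block"),(3,36,"guide"),(11,21,"rest"),(38,300,"stamp")]:
    m=((Z>a)&(Z<b)&(abs(X-532)<70)&(abs(Y+208)<65)).astype(np.uint8)
    k,L,st,_=cv2.connectedComponentsWithStats(m)
    for i in np.argsort(-st[1:,4])[:2]+1:
        q=P[L==i];print(l,len(q),cv2.minAreaRect(q[:,:2].astype(np.float32)),q.min(0),q.max(0))
E
python3 g.py w5
```

```text
t 10.22 at [ 531.1 -152.2  195.9] psi 1.91 slide m [-0.05 -0.02  0.13] roll -0.001888989609302616 J6 -0.74 F [ 0.5  0.2 -0.5] op 19.1 grip 30.0
guide_window {'uv': [285.1, 251.1], 'confidence': 0.2} [ 550.66 -206.63   31.  ] [ 529.53 -146.87  189.86]
stamp_guide {'uv': [269.7, 233.7], 'confidence': 0.72} [ 531.23 -204.18    0.  ] [ 518.82 -143.17  180.69]
stamp {'uv': [286.4, 250.9], 'confidence': 0.66} [ 532.45 -152.77  173.16] [ 530.22 -146.66  189.47]
block 889 ((533.5970458984375, -208.4834747314453), (49.39976501464844, 69.7706527709961), 89.94011688232422) [ 498.69 -233.16   27.03] [ 568.51 -183.78   32.95]
guide 3419 ((533.72021484375, -208.4163818359375), (100.16468048095703, 79.8941421508789), 0.03838789835572243) [ 483.64 -248.4     3.01] [ 583.79 -168.45   32.95]
rest 174 ((533.754150390625, -184.20431518554688), (1.2785228490829468, 68.74644470214844), 89.71969604492188) [ 499.38 -184.97   11.03] [ 568.13 -183.55   20.85]
rest 44 ((512.1570434570312, -211.0652313232422), (2.10276198387146, 21.136381149291992), 0.5435897707939148) [ 511.06 -221.64   14.55] [ 513.29 -200.49   20.75]
stamp 3738 ((527.0511474609375, -154.32127380371094), (33.95526885986328, 22.639968872070312), 0.048454105854034424) [ 510.07 -165.64  173.19] [ 544.03 -143.    254.95]
stamp 1521 ((474.2994079589844, -145.04977416992188), (27.566326141357422, 8.417062759399414), 18.066076278686523) [ 462.01 -153.09  285.44] [ 488.44 -143.01  292.98]
```

View pics/w5.png

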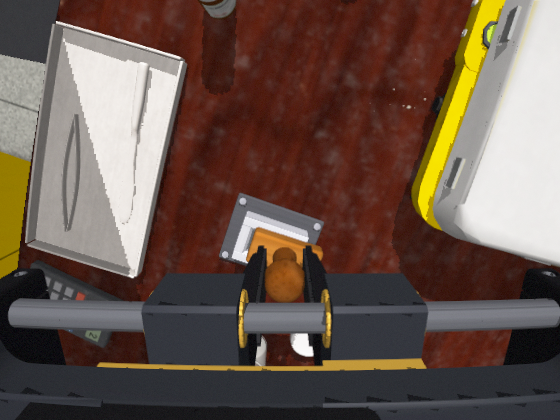

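The guide appears at (272,230) with the stamp held in front of it. The fitted guide centre is (533.7,-208.4), yaw 0, and its sizes match. I check how the stamp sits in the hand.

```bash
python3 - <<'E'
from h import *
c=dict(np.load("w5.npz"));P=cloud(c);X,Y,Z=P[...,0],P[...,1],P[...,2]
# underside ~ 195.9-23.5=172.5, foot top ~184.5
for a,b in [(171,182),(181,188)]:
    m=(Z>a)&(Z<b)&(abs(X-531)<40)&(abs(Y+152)<30);q=P[m]
    print(len(q),q.min(0),q.max(0),cv2.minAreaRect(q[:,:2].astype(np.float32)),np.percentile(q[:,2],[5,50,95]))
m=(Z>171)&(Z<188)&(abs(X-531)<40)&(abs(Y+152)<30);q=P[m]
# front (-y) edge line
bins=np.arange(508,556,4);E=[]
for b in bins:
    r=q[(q[:,0]>=b)&(q[:,0]<b+4)]
    if len(r)>3:E.append((b+2,r[:,1].min(),r[np.argmin(r[:,1]),2]))
E=np.array(E);print(np.round(E,1))
E
```

```text
320 [ 510.06702605 -160.74268873  172.45822321] [ 551.52909296 -142.27181121  181.97618022] ((527.8062744140625, -144.76588439941406), (44.7753791809082, 15.90721321105957), 22.699251174926758) [173.986444   177.71736872 181.77697876]
999 [ 510.14627778 -162.54455523  181.03592847] [ 551.86151331 -142.27181121  187.87547155] ((531.076171875, -152.3618621826172), (41.845001220703125, 19.706384658813477), 0.9644891619682312) [182.00397596 183.85453899 185.54544019]
[[ 510.  -162.5  183.4]
 [ 514.  -161.9  184.5]
 [ 518.  -151.1  183. ]
 [ 522.  -161.5  183.7]
 [ 526.  -159.8  183.9]
 [ 530.  -147.6  187.3]
 [ 534.  -147.9  185. ]
 [ 538.  -153.2  183.8]
 [ 542.  -155.   184.4]
 [ 546.  -144.2  183.7]
 [ 550.  -147.2  182.8]]
```

Call:
step_arm(increments=[{"slide": [-0.03,-0.009,0.02],"roll": 0.017},{"slide": [-0.0538,-0.0162,0.05],"roll": 0.017},{"slide": [-0.0538,-0.0162,0.09],"roll": 0.017},{"slide": [-0.0538,-0.0162,0.125],"roll": 0.017},{"slide": [-0.0538,-0.0162,0.125],"roll": 0.017}])

```text
t: 11.1
eef_pos: [533.6, -205.6, 70.8]
tcp_rot: [-3.139, -0.003, 1.897]
ft_force: [0.1, 0.9, 0.3]
opening: 0.203
grip_force: 30.0
```

Call:
step_arm(increments=[{"slide": [0,0,0],"roll": 0},{"slide": [0,0,0],"roll": 0}])

```text
t: 11.35
eef_pos: [535.1, -206.9, 74.2]
tcp_rot: [3.14, 0.002, 1.896]
ft_force: [0.8, -0.1, -0.8]
opening: 0.201
grip_force: 30.0
```

```bash
python3 - <<'E'
from h import *
go([533.7,-208.3,60],1.893)
c=imaging.read_camera("wrist");save(c,"w6");P=cloud(c);X,Y,Z=P[...,0],P[...,1],P[...,2]
z=state()["eef_pos"][2]-11.5
for a,b in [(z-4,z+3),(3,34)]:
    m=((Z>a)&(Z<b)&(abs(X-533)<60)&(abs(Y+208)<50)).astype(np.uint8);k,L,st,_=cv2.connectedComponentsWithStats(m)
    q=P[L==1+np.argmax(st[1:,4])] if b<40 else P[m>0]
    print(len(q),cv2.minAreaRect(q[:,:2].astype(np.float32)),np.percentile(q[:,2],[5,50,95]))
E
```

```text
t 11.35 at [ 535.1 -206.9   74.2] psi 1.896 slide m [-0.0008 -0.0018  0.0142] roll 0.003226493496405247 J6 -0.81 F [ 0.8 -0.1 -0.8] op 19.1 grip 30.0
1011 ((535.19189453125, -206.01943969726562), (42.77204132080078, 19.355134963989258), 3.4935553073883057) [59.84692639 61.97773166 63.66383104]
10382 ((533.7555541992188, -208.85816955566406), (80.39268493652344, 100.33733367919922), 89.92060089111328) [ 4.96341281  8.41506049 31.49550685]
```

View pics/w6.png

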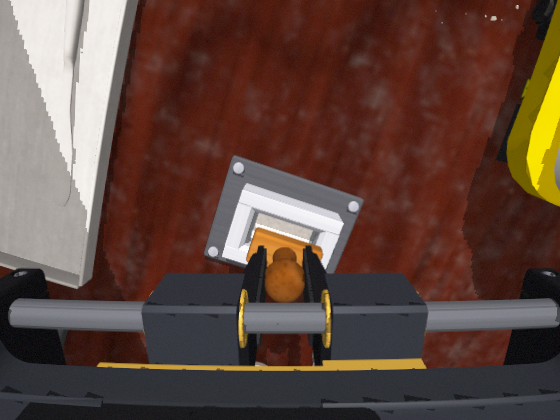

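The foot is at (285,243), in line with the window at (285,228), needing about 2 mm of correction. I check the foot's yaw more carefully.

```bash
python3 - <<'E'
from h import *
c=imaging.read_camera("wrist");P=cloud(c);X,Y,Z=P[...,0],P[...,1],P[...,2]
s=state();print(s["eef_pos"],s["tcp_rot"])
rgb=c["color"].astype(int);wood=(rgb[...,0]-rgb[...,2]>60)
m=wood&(Z>50)&(Z<66)&(abs(X-533)<35)&(abs(Y+208)<30)
q=P[m];print(len(q),cv2.minAreaRect(q[:,:2].astype(np.float32)),np.percentile(q[:,2],[1,5,50,95]))
for t in [59,60,61]:
    k=q[q[:,2]>t];print(t,len(k),cv2.minAreaRect(k[:,:2].astype(np.float32)))
# top/front edge line: max |proj| per x bin (+y side visible = up)
E=[]
k=q[q[:,2]>59]
for b in range(512,558,3):
    r=k[(k[:,0]>=b)&(k[:,0]<b+3)]
    if len(r)>4:E.append((b+1.5,r[:,1].max(),r[:,1].min()))
E=np.array(E);print(np.round(E,1)); print(np.polyfit(E[:,0],E[:,1],1)[0])
pl=np.linalg.lstsq(np.c_[k[:,:2]-k[:,:2].mean(0),np.ones(len(k))],k[:,2],rcond=None)[0];print("tilt",pl)
E
```

```text
[ 534.8442385  -206.92717959   73.79071266] [3.14022987e+00 1.32362280e-03 1.89608004e+00]
1207 ((535.0093994140625, -206.80612182617188), (41.73447036743164, 19.549652099609375), 0.7819653749465942) [53.00185902 54.56555962 61.63089065 63.26628139]
59 983 ((534.9996337890625, -207.1640625), (19.559263229370117, 41.560611724853516), 89.72148132324219)
60 941 ((534.9996337890625, -207.1640625), (19.559263229370117, 41.560611724853516), 89.72148132324219)
61 811 ((534.8026123046875, -207.13287353515625), (19.451980590820312, 40.837032318115234), 89.97010040283203)
[[ 513.5 -198.2 -215.7]
 [ 516.5 -197.3 -216.8]
 [ 519.5 -197.4 -210.2]
 [ 522.5 -197.4 -205.3]
 [ 525.5 -197.7 -214.8]
 [ 528.5 -197.6 -216.1]
 [ 531.5 -197.5 -203.7]
 [ 534.5 -197.4 -201.8]
 [ 537.5 -197.5 -201.8]
 [ 540.5 -197.4 -205.7]
 [ 543.5 -197.7 -208.6]
 [ 546.5 -205.2 -209.5]
 [ 549.5 -197.7 -199.3]
 [ 552.5 -197.6 -200.8]
 [ 555.5 -197.9 -202. ]]
-0.038712119077997306
tilt [ 7.27493877e-03 -4.70359137e-02  6.18785138e+01]
```

Call:
step_arm(increments=[{"slide": [-0.001,-0.0017,0.006],"roll": 0},{"slide": [-0.001,-0.0017,0.01],"roll": 0},{"slide": [-0.001,-0.0017,0.015],"roll": 0},{"slide": [-0.001,-0.0017,0.015],"roll": 0}])

```text
t: 11.95
eef_pos: [532.9, -208.3, 57.0]
tcp_rot: [-3.141, -0.001, 1.896]
ft_force: [0.1, 0.3, -0.9]
opening: 0.2
grip_force: 30.0
```

Call:
step_arm(increments=[{"slide": [0,0,0.003],"roll": 0},{"slide": [0,0,0.005],"roll": 0},{"slide": [0,0,0.007],"roll": 0},{"slide": [0,0,0.007],"roll": 0}])

```text
t: 12.45
eef_pos: [533.1, -208.3, 50.4]
tcp_rot: [-3.142, -0.0, 1.896]
ft_force: [-0.9, -0.5, -0.5]
opening: 0.203
grip_force: 30.0
```

Call:
step_arm(increments=[{"slide": [0,0,0.003],"roll": 0},{"slide": [0,0,0.006],"roll": 0},{"slide": [0,0,0.008],"roll": 0},{"slide": [0,0,0.008],"roll": 0}])

```text
t: 12.95
eef_pos: [533.0, -208.3, 42.4]
tcp_rot: [-3.141, -0.0, 1.896]
ft_force: [0.5, -0.4, -0.2]
opening: 0.2
grip_force: 30.0
```

Call:
step_arm(increments=[{"slide": [0,0,0.001],"roll": 0},{"slide": [0,0,0.002],"roll": 0},{"slide": [0,0,0.003],"roll": 0},{"slide": [0,0,0.003],"roll": 0}])

```text
t: 13.45
eef_pos: [533.1, -208.4, 39.7]
tcp_rot: [3.141, 0.0, 1.896]
ft_force: [0.0, -0.1, 1.7]
opening: 0.203
grip_force: 30.0
```

Contact starts at about 39.7, as expected. I press 3 to 4 mm further.

Call:
step_arm(increments=[{"slide": [0,0,0.001],"roll": 0},{"slide": [0,0,0.002],"roll": 0},{"slide": [0,0,0.003],"roll": 0},{"slide": [0,0,0.004],"roll": 0},{"slide": [0,0,0.004],"roll": 0}])

```text
t: 14.08
eef_pos: [533.2, -208.4, 35.7]
tcp_rot: [3.141, 0.0, 1.896]
ft_force: [-1.0, -0.4, 6.5]
opening: 0.2
grip_force: 30.0
```

```bash
python3 - <<'E'
from h import *
go([533.7,-208.5,36],1.896)
c=imaging.read_camera("wrist");P=cloud(c);X,Y,Z=P[...,0],P[...,1],P[...,2]
rgb=c["color"].astype(int);wood=(rgb[...,0]-rgb[...,2]>60)
m=wood&(Z>15)&(Z<32)&(abs(X-533)<25)&(abs(Y+208)<16);q=P[m]
print(len(q),cv2.minAreaRect(q[:,:2].astype(np.float32)),np.percentile(q[:,2],[5,50,95]))
E
```

```text
t 14.07 at [ 533.2 -208.4   35.7] psi 1.896 slide m [-0.0003  0.0005 -0.0003] roll -0.00013757718395357443 J6 -0.81 F [-1.  -0.4  6.5] op 19.0 grip 30.0
1041 ((533.1205444335938, -208.36463928222656), (41.737388610839844, 19.326108932495117), 0.7272197008132935) [22.37534603 23.80662547 29.29364827]
```

```bash
python3 -c "
from cell import env
print(env.job_done())"
```

```text
the job is handed in; nothing more can be done
None
```

The job is handed in, with no verdict returned: the drawer is open at its stop, and the gripped stamp sits upright in the window, pressing the label rest down about 4 mm with about 6.5 N; the arm stayed clear of the vial, jar and beaker.

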